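# Reseat the hung-up plate on its two pins, break the lid stay and shut the chest

### The arm

A 6-joint arm with a two-finger parallel gripper is mounted at the origin on the work surface; the furniture and walls round the work are solid. World frame = base frame: x ahead of the robot, y to its left, z up, the work surface at z = 0. Lengths are in m, angles in rad, forces in N, time in s.
With the tool pointing down it reaches from about 0.25 to 0.725 m from the base axis. Payload 4 kg.
Tool frame: the origin (TCP) lies midway between the tips of the shut fingers; the grasp point (between the pads) lies bot.pinch_z behind it (bot.pinch_z is the distance from the TCP to the grasp point, in m); z points along the fingers, y is the line along which they close (so a half turn about z gives the same grasp; the last joint's range is limited). The gripper opens to 85 mm and grips with 20 to 120 N. Pads are 22 mm wide; open, the fingers measure 114 mm over their backs; the gripper's body (76 mm by 85 mm) begins 54 mm behind the grasp point. The pads swing forward as they close: fully open they stand 13 mm farther back than shut.
Start: joints at [-1.229, 0.241, 0.005, 1.335, 0, 1.571], TCP at [0.168, -0.471, 0.231] pointing down, gripper open.
Joint ranges: [-2.72, 2.72], [-1.05, 1.87], [-1.09, 1.28], [-1.99, 2.15], [-1.42, 1.44], [-3.14, 3.14]. Speed limits (rad/s): [2.79, 2.79, 3.14, 3.14, 3.14, 3.14].

### API

Orientations are given as a unit quaternion [x, y, z, w].
In Python, from workcell import bot, cam gives the robot as it stands (bot), with the cameras (cam).
- The arm moves only by the tool jog_arm, called after ">>>" in YAML: its name, and indented under it one key for each argument. Schema: {"type":"object","properties":{"segments":{"type":"array","items":{"type":"array","prefixItems":[{"type":"array","items":{"type":"number"},"minItems":3,"maxItems":3},{"type":"array","items":{"type":"number"},"minItems":3,"maxItems":3},{"type":"number"}],"minItems":3,"maxItems":3},"minItems":1,"maxItems":10},"only":{"type":"string"},"quiet":{"type":"boolean"},"lines":{"type":"string"}},"required":["segments"],"additionalProperties":false}. segments is a list of rows, 1 to 10 of them, each written [[rx, ry, rz], [dx, dy, dz], opening]: a rotation vector rx, ry, rz in a scale on which 1.0 is pi rad, then dx, dy, dz in shares of 0.8 m (1.0 is 0.8 m), then the finger opening in m; each row is the pose to reach, as a shift and turn from the pose commanded when the call began, along the tool's axes at that moment; what a row does not reach only later rows make up. A row lasts 1/8 s, in which the tool goes at most 0.0625 m and 0.188 rad, less where a joint would pass 70% of its speed; a pose out of reach is approached as far as the arm can. The fingers move at their own pace and stop on an object; the grip force is fixed at half the most. Time passes only in rows, so rows that do not move let the fingers close. The tool returns the time, the measured TCP pose, the force, the opening and the grip force at its end. only (a regular expression) keeps the lines of the reply that match it, lines (a string "A,B") keeps lines A to B, and quiet returns only ok. Input that does not fit is refused with a message, and nothing moves.
- bot.get_obs(): the state, without advancing time (a new reading comes with each control period).
- cam.camera(name): name is "side" or "top"; returns the picture (384x512x3 uint8, red, green, blue); there is no depth.
- cam.calibration(name): a dict with "mtx" (3x3 intrinsics, pixels), "R" (3x3) and "t" (3): a world point X has camera coordinates R X + t. Camera axes: x right, y down, z forward; pixel columns grow to the right and rows downward; lengths in m; the calibration is good to about 2 mm. A picture is of the moment at which its call begins. calibration takes no time and is no camera call.
- bot.job_done(): hands the job in; it is judged then, once.
The state is a dict: "clock": time; "joint_pos": joint angles; "joint_vel": joint speeds; "tau": joint torques, N m; "eef_pos": TCP position; "tool_rot": TCP orientation; "ft_force": force on the tool from outside, world axes, zero at the start; "ft_torque": the same for the moment, N m; "grip_width": finger opening in m; "grasp_force": force on a finger pad.
Only numpy, scipy, OpenCV 4.12 (cv2) and the standard library are available. Lean on these libraries where they do the work, as an engineer would, in place of code of your own. Each camera call takes 0.05 s, during which the arm holds its last target. There are 200 camera calls.

### The job

The register plate in the chest was put back crooked and hangs on one pin, so the lid cannot shut. Lift it clear by its handle, lower it gently and level over both pins until it rests fully down, and let it go; then press the locked folding stay at its knee to break it, and lower the lid without slamming it until it is fully shut. Do not force the lid against the locked stay, and leave the wooden block beside the chest alone.

Things in the scene. Friction and masses are not known exactly. Their poses are not given: they have to be found in the camera images.
- plate: Bare aluminium plate 84 (x) x 120 (y) x 10 mm, about 0.45 kg, with two 12.5 mm through holes 90 mm apart. Origin: hole 0, on the underside; the plate spans y +15 to -105 mm, z up. At the start hole 0 hangs over pin_0 and the -y end lies up on the nose of pin_1: tilted about 0.15 rad about its x, turned -0.15 to -0.24 rad from the chest.
- handle (a point): Centre of the plate's black bar handle (plate x 0, y -45, z 45 mm): bar 70 mm long (plate x), 16 mm wide (plate y), 14 mm high, on two 10 mm posts 52 mm apart, 28 mm of free height below it. Grasp it across, fingers closing along plate y: along chest x the propped lid is in the way of a wide gripper.
- hole_1 (a point): The other hole, on the underside (plate x 0, y -90, z 0 mm). It belongs over pin_1.
- chest: Shallow wooden chest, fixed: 190 deep (x) x 235 wide (y) x 74 mm high, walls 10 mm, inside floor at z = 9 mm. Origin: centre of its underside; x points from its front to the hinged rear (the rear stands to the robot's left), z up. The pins stand in its +y part, the stay at its inner -y wall.
- seat (a point): Where the plate's origin (hole 0) is when the plate rests fully down on two flat bearers, both holes over the pins and its axes parallel to the chest's: chest x -13, y +75, z 13 mm.
- pin_0 (a point): Tip of the +y pin (chest x -13, y +75, z 29 mm): upright 10 mm steel pin with a bullet nose over its upper 9 mm; it stands 16 mm above the seat plane, so 6 mm above the seated plate's top.
- pin_1 (a point): Tip of the -y pin, the same, 90 mm from the other (chest x -13, y -15 mm).
- lid_hinge (a point): Middle of the lid's hinge axis, on the upper edge of the chest's rear wall (chest x +95, y 0, z 74 mm). The axis runs along chest y.
- lid_edge (a point): Middle of the lid's free edge, at half its thickness, 197 mm from the hinge. The lid is a wooden board, 197 x 239 x 12 mm, 0.3 kg, its inner face in line with the hinge axis. Propped, it stands 1.43 rad (82 degrees) up from shut, this point about 0.27 m above the bench; shut, this point is at the chest's front at z = 80 mm.
- lid (a joint): Lid angle in rad: 0 as propped by the locked stay, grows as the lid comes down, 1.43 fully shut. The hinge is stiff (about 0.3 N m of friction): once the stay is broken the lid stays where it is left and must be pushed down from behind its outer face, with roughly 2 to 10 N near its free edge. With the stay locked it does not move.
- thumb_pad (a point): Middle of the upper face of the stay's thumb pad: a steel tongue 26 (chest x) x 24 mm (chest y) bent inward from the lower link beside the knee, level while locked, 129 mm above the bench, chest x -3, y -88 mm. Press it down about 14 mm along its swing about stay_pivot (down and a little to the rear): 5 to 10 N, up to 20 N straight down. The lid then leans 0.1 rad further over.
- stay_pivot (a point): Lower pivot of the stay, fixed on the chest's inner -y wall near the front (chest x -70, y -98, z 62 mm). Its axis runs along chest y; the thumb pad swings about it.
- knee (a point): Pivot of the knee between the stay's two flat steel links (14 x 3 mm; the lower 119 mm from stay_pivot, the upper 51 mm to the lid). Locked, the links are just past straight and rise to the rear at about 32 degrees; broken, the knee drops; with the lid shut the stay lies folded in the chest.
- stay_upper (a joint): Knee angle in rad: 0 locked (0.12 past straight, against its stop), 0.12 straight, larger as it folds down; over 0.4 it is plainly broken; about 2.6 with the lid shut. Friction holds it where it is left.
- planer: Bystander: plain wooden planer block, 81 x 156 x 38 mm, on the bench by the chest's -y end. Origin: centre of its underside.

How it is judged:
On the way, in this order (a step that is already met when the one before it is completed fails the run):
1. the plate is lifted clear of both pins and level (z of each of plate, hole_1 in the frame of chest above 0.034 m and angle between plate's own z axis and vertical below 0.12 rad), for 0.1 s.
2. the plate rests fully down on its pins in the chest, level and let go (horizontal distance between plate and seat below 0.006 m and horizontal distance between hole_1 and pin_1 below 0.006 m and z of plate in the frame of chest below 0.0155 m and angle between plate's own z axis and vertical below 0.03 rad and contact force between the fingers and plate below 0.1 N), for 0.2 s.
3. the stay is broken at its knee (value of joint stay_upper above 0.35 rad), for 0.1 s.
At the end, for the whole second after the job is handed in: The lid is fully shut (within 0.03 rad) and at rest, over the plate, which rests fully down on its two pins (within 2.5 mm of height, 6 mm sideways at each hole and 0.03 rad of tilt) (horizontal distance between plate and seat below 0.006 m and horizontal distance between hole_1 and pin_1 below 0.006 m and z of plate in the frame of chest below 0.0155 m and angle between plate's own z axis and vertical below 0.03 rad and value of joint lid above 1.4 rad and velocity of joint lid below 0.05 rad/s and linear speed of plate below 0.02 m/s); the robot touches nothing.
It fails at once if the plate is tipped more than 0.35 rad (angle between plate's own z axis and vertical above 0.35 rad).
It fails at once if the plate is dropped into the chest (faster than 0.45 m/s close over its seat) (horizontal distance between plate and seat below 0.05 m and z of plate in the frame of chest below 0.1 m and linear speed of plate above 0.45 m/s).
It fails at once if the lid is forced with more than 15 N while the stay is locked (value of joint stay_upper below 0.06 rad and contact force between any of the arm, the fingers and lid above 15 N).
It fails at once if the lid slams (more than 2.5 rad/s) (velocity of joint lid above 2.5 rad/s).
It fails at once if the planer block is moved more than 25 mm (distance of planer from where it was at the start of the episode above 0.025 m).
It also fails if it takes over 61 s, if anything falls off the work surface, if the arm or the gripper's body presses on something with over 40 N, if the wrist force passes 120 N, or if a joint passes its speed limit or range.

## Working session

There is one attempt and no reset: what is moved stays moved. The work goes in short steps, Python scripts to look and compute and a tool call to move; the robot and the scene stay as the last step left them, time stands still between calls to the robot, and variables do not carry over. Pictures are saved under pics/ and viewed, at most 10 in all, crops included, and the job is handed in when it is done.

```bash
ls; mkdir -p pics; python3 - <<'E'
from workcell import bot, cam
import cv2,numpy as np
for n in ("side","top"):
    im=cam.camera(n); cv2.imwrite(f"pics/{n}0.png",cv2.resize(im[:,:,::-1],(800,600),interpolation=cv2.INTER_CUBIC)); np.save(f"{n}0.npy",im)
    c=cam.calibration(n); print(n,c["mtx"],c["R"],c["t"],-c["R"].T@c["t"])
print(bot.pinch_z,bot.get_obs())
E
```

```text
pics
workcell.py
side [[349.27269872   0.         253.15091032]
 [  0.         349.27269872 186.65724463]
 [  0.           0.           1.        ]] [[ 0.99989077 -0.00144227  0.01470937]
 [ 0.01276502 -0.4173741  -0.9086451 ]
 [ 0.00744982  0.90873362 -0.4173101 ]] [-0.53530014 -0.03907024  1.372757  ] [ 0.52551361 -1.26454939  0.5452383 ]
top [[413.4046419    0.         253.9790241 ]
 [  0.         413.4046419  189.24615898]
 [  0.           0.           1.        ]] [[-0.01468279 -0.99883665 -0.04593225]
 [-0.99730926  0.01792914 -0.07108293]
 [ 0.07182376  0.04476496 -0.99641229]] [-0.44325587  0.54908106  1.00499517] [ 0.46891286 -0.49757333  1.02006009]
0.0187 {'clock': 0.1, 'joint_pos': array([-1.22898619e+00,  2.41331055e-01,  3.84326573e-03,  1.33519620e+00,
        7.08707378e-06,  1.57077495e+00]), 'joint_vel': array([-0.00042601, -0.00088745,  0.00263478, -0.00125467, -0.00120448,
       -0.00078578]), 'tau': array([-4.17048495e-04, -3.73137832e+01,  2.53009379e+01,  1.08724600e-02,
       -1.77654209e-05,  7.51769164e-06]), 'eef_pos': array([ 0.16740689, -0.47053528,  0.23049928]), 'tool_rot': array([ 9.85428986e-01,  1.70084754e-01, -1.57019514e-04, -9.30684744e-04]), 'ft_force': array([ 0.79677117,  0.18737635, -1.20350159]), 'ft_torque': array([ 0.03941528, -0.04160441, -0.04064459]), 'grasp_force': 0.0, 'grip_width': 0.08517401248965506}
```

View pics/side0.png

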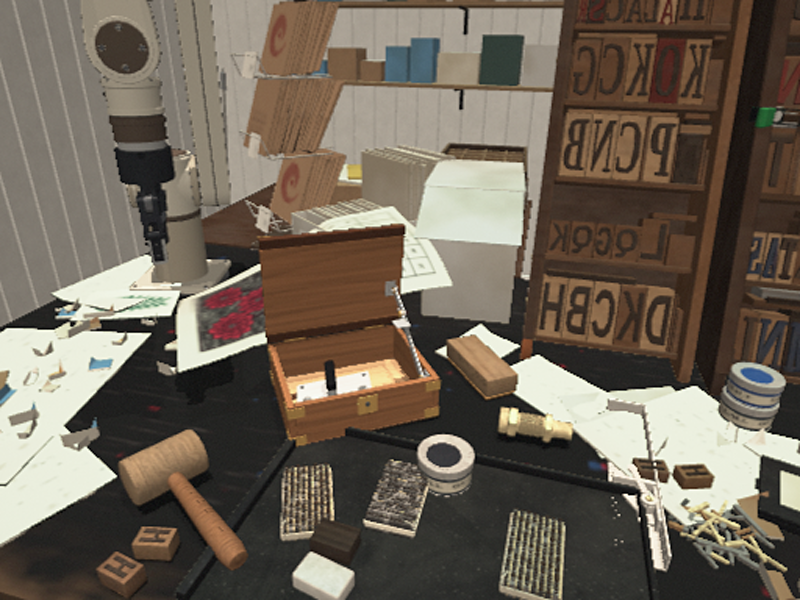

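View pics/top0.png

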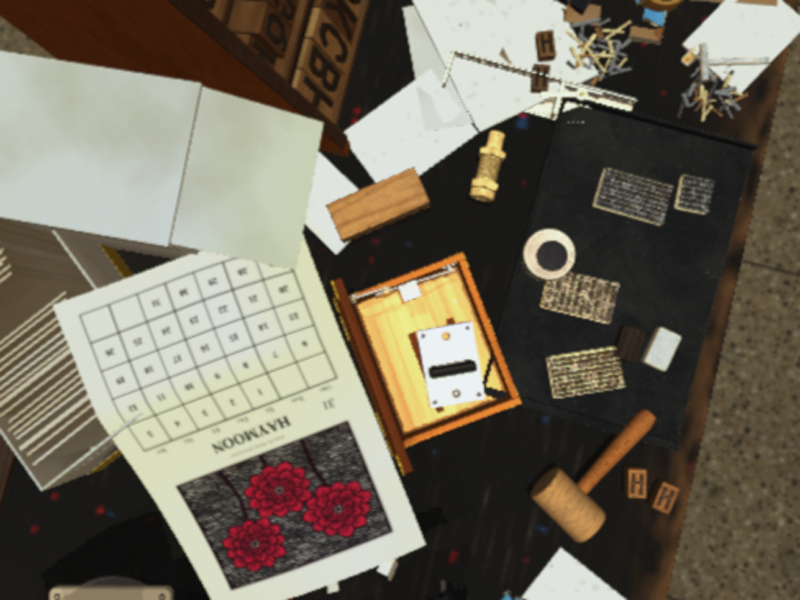

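The side view shows the chest with its lid up (lid edge about (260-405, 232)), the plate with its black handle at (330,375), the stay on the right at (400,320) and the planer at (482,363). In the top view, the chest's front rim corners are at (463,255) and (521,403), the handle at (452,368), the white thumb pad at (411,290) and the planer at (379,204). I'll zoom in next for exact pixels.

```bash
python3 - <<'E'
import cv2,numpy as np
def crop(n,c0,r0,w,h,s):
    im=np.load(n+"0.npy")[r0:r0+h,c0:c0+w,::-1]
    im=cv2.resize(im,None,fx=s,fy=s,interpolation=cv2.INTER_CUBIC)
    for c in range(0,w,10): 
        cv2.line(im,(c*s,0),(c*s,6 if c%20 else 12),(0,255,0),1)
        if c%20==0: cv2.putText(im,str(c0+c),(c*s,22),0,.35,(0,255,0),1)
    for r in range(0,h,10): 
        cv2.line(im,(0,r*s),(6 if r%20 else 12,r*s),(0,255,0),1)
        if r%20==0: cv2.putText(im,str(r0+r),(14,r*s+4),0,.35,(0,255,0),1)
    cv2.imwrite(f"pics/{n}crop.png",im)
crop("top",205,155,135,150,4)
crop("side",160,140,130,146,4)
E
```

```text
(no output)
```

View pics/topcrop.png

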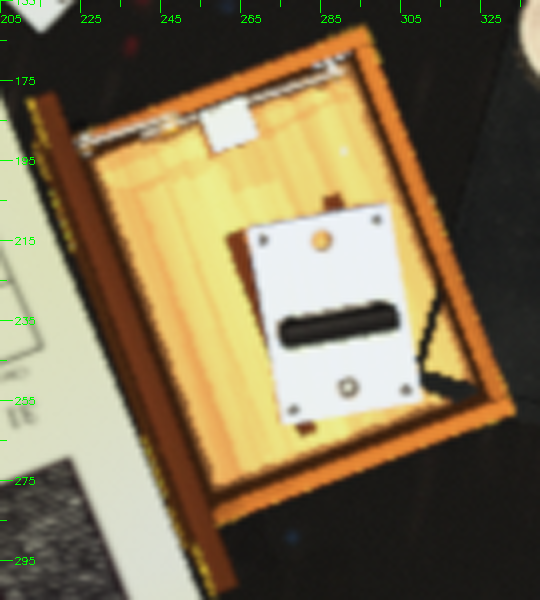

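View pics/sidecrop.png

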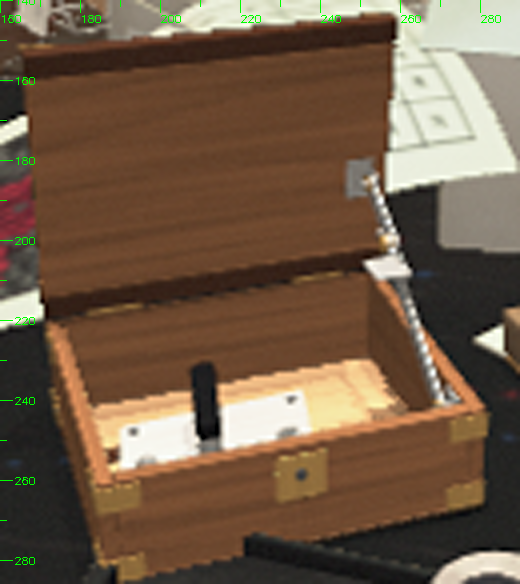

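The top crop shows the rim's outer front corners at (296.5,161.8) and (333.5,257.5), the near end rim running to (259.5,286), the pad centre at (262.5,186.3) and the handle at (289.8,236.5). Pin_1 is at (285.3,215) and hole 0 at (292,252). In the side crop the front rim corners are at (186.8,260.5) and (281.8,242).

```bash
cat > h.py <<'E'
from workcell import bot, cam
import numpy as np, cv2
from scipy.spatial.transform import Rotation as Ro
def ray(n,p):
    c=cam.calibration(n); d=c["R"].T@np.linalg.solve(c["mtx"],[p[0],p[1],1.]); return -c["R"].T@c["t"],d
def plane(n,p,z):
    o,d=ray(n,p); return o+d*(z-o[2])/d[2]
def two(p,q):
    (o,d),(a,e)=ray("top",p),ray("side",q); s=np.linalg.lstsq(np.c_[d,-e],a-o,rcond=None)[0]
    return (o+s[0]*d+a+s[1]*e)/2, np.linalg.norm(o+s[0]*d-a-s[1]*e)
def proj(n,X):
    c=cam.calibration(n); x=c["mtx"]@(c["R"]@np.asarray(X)+c["t"]); return x[:2]/x[2]
E
python3 - <<'E'
from h import *
np.set_printoptions(precision=4,suppress=True)
T=lambda x,y:(x/4+205,y/4+155)
S=lambda x,y:(x/4+160,y/4+140)
Fa=plane("top",T(366,27),.074);Fn=plane("top",T(514,410),.074);N2=plane("top",T(218,525),.074)
print("top",Fa,Fn,N2,np.linalg.norm(Fa-Fn))
a=plane("side",S(487,408),.074);b=plane("side",S(107,482),.074);print("side",a,b,np.linalg.norm(a-b))
print(two(T(366,27),S(487,408)),two(T(514,410),S(107,482)))
y=(Fn-Fa)/np.linalg.norm(Fn-Fa); print("ang y",np.arctan2(y[1],y[0]), "from end",np.arctan2(*(N2-Fn)[[1,0]]))
print("pad",plane("top",T(230,125),.129),"handle",plane("top",T(339,324),.077))
pl=[plane("top",T(*p),.033) for p in((247,228),(388,203),(423,397),(283,424))];print(np.array(pl))
print("pin1",plane("top",T(321,240),.029),"hole0",plane("top",T(348,388),.024))
E
```

```text
top [ 0.5987 -0.5537  0.074 ] [ 0.3799 -0.6319  0.074 ] [ 0.3174 -0.4643  0.074 ] 0.23227456943629063
side [ 0.6024 -0.5557  0.074 ] [ 0.387  -0.6328  0.074 ] 0.22873865350670533
(array([ 0.6007, -0.5539,  0.0726]), np.float64(0.0037118218001562916)) (array([ 0.3833, -0.6315,  0.0731]), np.float64(0.006857647528822487))
ang y -2.79838467337047 from end 1.9280870773877972
pad [ 0.5393 -0.4761  0.129 ] handle [ 0.4294 -0.5346  0.077 ]
[[ 0.4851 -0.4829  0.033 ]
 [ 0.4987 -0.5669  0.033 ]
 [ 0.3842 -0.5848  0.033 ]
 [ 0.3693 -0.5022  0.033 ]]
pin1 [ 0.4774 -0.5269  0.029 ] hole0 [ 0.3892 -0.5413  0.024 ]
```

```bash
cat >> h.py <<'E'
np.set_printoptions(precision=4,suppress=True)
YAW=1.917; O=np.array([.4575,-.5034,0]); U=np.array([np.cos(YAW),np.sin(YAW),0]); V=np.array([-U[1],U[0],0])
def C(x,y,z): return O+x*U+y*V+np.array([0,0,z])
def tool(yaw,tilt=0):   # tool y along world angle yaw, tool z down; tilt about tool x (rad)
    y=np.array([np.cos(yaw),np.sin(yaw),0]); z=np.array([0,0,-1.]); return Ro.from_matrix(np.c_[np.cross(y,z),y,z])*Ro.from_rotvec([tilt,0,0])
def go(p,R,o=None):
    o=o or bot.get_obs(); c=Ro.from_quat(o["tool_rot"]); print("rv",(c.inv()*R).as_rotvec(),"d",c.inv().apply(np.asarray(p)-o["eef_pos"]))
E
python3 - <<'E'
from h import *
go([.30,-.61,.25],tool(.16))
R=tool(.16,.15); print(R.as_matrix())
E
```

```text
rv [-0.0016 -0.0013 -1.389 ] d [ 0.0782  0.1758 -0.0198]
[[-0.1593  0.9761 -0.1475]
 [ 0.9872  0.1575 -0.0238]
 [ 0.     -0.1494 -0.9888]]
```

Units first: shifts go in shares of 0.8 m and turns go in shares of pi rad. So 0.176 m / 0.8 = 0.22, 0.14 m / 0.8 = 0.175, -1.389 rad / 3.1416 = -0.4421.

>>> jog_arm:
  segments:
    - [[0,0,-0.0573],[0.025,0.0625,-0.025],0.085]
    - [[0,0,-0.1146],[0.05,0.125,-0.025],0.085]
    - [[0,0,-0.1719],[0.075,0.175,-0.025],0.085]
    - [[0,0,-0.2292],[0.0975,0.22,-0.025],0.085]
    - [[0,0,-0.2865],[0.0975,0.22,-0.025],0.085]
    - [[0,0,-0.3438],[0.0975,0.22,-0.025],0.085]
    - [[0,0,-0.4011],[0.0975,0.22,-0.025],0.085]
    - [[0,0,-0.4421],[0.0975,0.22,-0.025],0.085]

```text
clock: 1.1
eef_pos: [0.3, -0.6105, 0.2502]
tool_rot: [0.647, 0.763, 0.0, -0.001]
ft_force: [-0.5, 0.3, 0.6]
grip_width: 0.0852
grasp_force: 0.0
```

```bash
python3 - <<'E'
from h import *
print(bot.get_obs()["joint_pos"])
h=np.array([.429,-.535,.067]); R=tool(.16,-.15); tz=R.as_matrix()[:,2]
go(h+.0187*tz-.14*tz,R); go(h+.0187*tz,R)
E
```

```text
[-1.1141  0.6279  0.6464  1.5912  0.      0.2921]
rv [-0.1505 -0.0022  0.0044] d [0.0533 0.1215 0.0633]
rv [-0.1505 -0.0022  0.0044] d [0.0529 0.1425 0.2017]
```

Scaled: 0.1215 m / 0.8 = 0.1519, 0.1 m / 0.8 = 0.125, -0.15 rad / 3.1416 = -0.0477.

>>> jog_arm:
  segments:
    - [[-0.0255,0,0],[0.0313,0.0625,0.025],0.085]
    - [[-0.0477,0,0],[0.0663,0.125,0.05],0.085]
    - [[-0.0477,0,0.0013],[0.0663,0.1519,0.0788],0.085]
    - [[-0.0477,0,0.0013],[0.0663,0.1519,0.0788],0.085]

```text
clock: 1.6
eef_pos: [0.4118, -0.5366, 0.1851]
tool_rot: [0.647, 0.759, 0.058, 0.046]
ft_force: [-0.4, 1.2, -0.3]
grip_width: 0.0844
grasp_force: 0.0
```

```bash
python3 - <<'E'
from h import *
im=cam.camera("top")[130:310,190:350,::-1]; im2=cam.camera("side")[100:280,150:310,::-1]
cv2.imwrite("pics/a.png",cv2.resize(np.hstack([im,im2]),None,fx=2.5,fy=2.5,interpolation=cv2.INTER_CUBIC))
h=np.array([.429,-.535,.067]); R=tool(.16,-.15); tz=R.as_matrix()[:,2]
go(h+.0187*tz,R)
E
```

```text
rv [-0.0008 -0.0003 -0.004 ] d [0.0013 0.     0.1412]
```

View pics/a.png

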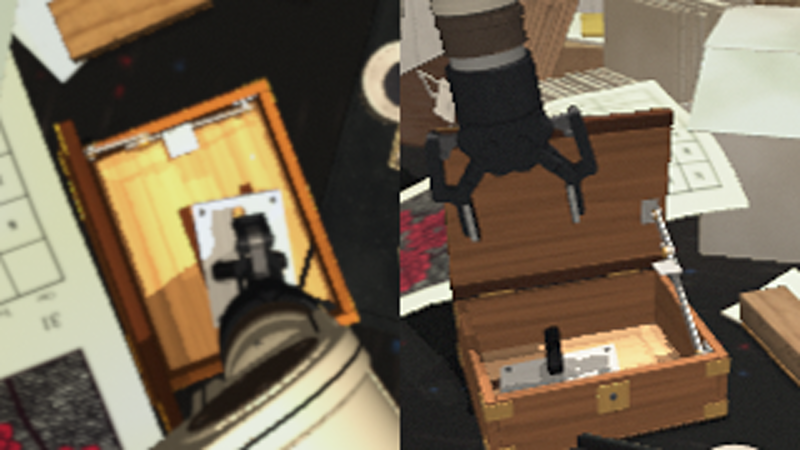

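The side half shows the gripper above the plate with finger tips at (475,238) and (577,220), and the handle bar end-on at about (553,350). The tool is roughly lined up, so I'll check this by projection.

```bash
python3 - <<'E'
from h import *
o=bot.get_obs(); p=o["eef_pos"]; R=Ro.from_quat(o["tool_rot"])
pr=lambda X:(proj("side",X)-[150,100])*2.5+[400,0]
pt=lambda X:(proj("top",X)-[190,130])*2.5
print("tcp",pr(p),"pads",[pr(p+R.apply([0,s*.0425,-.013])) for s in(1,-1)])
h=np.array([.429,-.535,.067])
xp=R.apply([1,0,0]); n=-R.apply([0,0,1])
for s in(-.035,.035): print("bar end bottom/top",pr(h+s*xp-.007*n),pr(h+s*xp+.007*n))
print("pad",pr(C(-.003,-.088,.129)),pt(C(-.003,-.088,.129)))
E
```

```text
tcp [527.4638 238.5476] pads [array([570.3737, 217.4481]), array([478.558 , 234.8183])]
bar end bottom/top [555.0289 373.3464] [552.3195 361.3457]
bar end bottom/top [551.5294 334.0699] [548.9869 322.6458]
pad [666.2376 265.1498] [181.54   138.3242]
```

Scaled: 0.14 m / 0.8 = 0.175, 0.12 m / 0.8 = 0.15.

>>> jog_arm:
  segments:
    - [[0,0,0],[0.0013,0,0.0625],0.085]
    - [[0,0,0],[0.0013,0,0.1125],0.085]
    - [[0,0,0],[0.0013,0,0.15],0.085]
    - [[0,0,0],[0.0013,0,0.175],0.085]
    - [[0,0,0],[0.0013,0,0.175],0.085]

```text
clock: 2.33
eef_pos: [0.4307, -0.535, 0.0488]
tool_rot: [0.649, 0.757, 0.057, 0.047]
ft_force: [0.1, -0.6, -0.2]
grip_width: 0.0856
grasp_force: 0.0
```

>>> jog_arm:
  segments:
    - [[0,0,0],[0,0,0],0.04]
    - [[0,0,0],[0,0,0],0.02]
    - [[0,0,0],[0,0,0],0.0]
    - [[0,0,0],[0,0,0],0.0]
    - [[0,0,0],[0,0,0],0.0]
    - [[0,0,0],[0,0,0],0.0]
    - [[0,0,0],[0,0,0],0.0]

```text
clock: 3.2
eef_pos: [0.4324, -0.5352, 0.0507]
tool_rot: [0.648, 0.758, 0.057, 0.049]
ft_force: [-1.8, 0.6, 5.7]
grip_width: 0.0149
grasp_force: 59.7
```

Scaled: -0.06 m / 0.8 = -0.075, -0.05 m / 0.8 = -0.0625.

>>> jog_arm:
  segments:
    - [[0,0,0],[0,0.0019,-0.0125],0]
    - [[0,0,0],[0,0.0038,-0.025],0]
    - [[0,0,0],[0,0.0056,-0.0375],0]
    - [[0,0,0],[0,0.0075,-0.05],0]
    - [[0,0,0],[0,0.0094,-0.0625],0]
    - [[0,0,0],[0,0.0113,-0.075],0]

```text
clock: 3.95
eef_pos: [0.432, -0.5348, 0.1113]
tool_rot: [0.648, 0.758, 0.057, 0.049]
ft_force: [-0.7, 0.6, -3.9]
grip_width: 0.0148
grasp_force: 58.7
```

```bash
python3 - <<'E'
from h import *
Rg=tool(np.arctan2(*(-V)[[1,0]])); print(Rg.as_quat())
# level over the pins: handle centre above chest (-13,+30)
p=C(-.013,.03,.013+.045-.0187+.07); print(p); go(p,Rg)
im=cam.camera("top")[130:310,190:350,::-1]; im2=cam.camera("side")[100:280,150:310,::-1]
cv2.imwrite("pics/b.png",cv2.resize(np.hstack([im,im2]),None,fx=2.5,fy=2.5,interpolation=cv2.INTER_CUBIC))
E
```

```text
[0.5747 0.8183 0.     0.    ]
[ 0.4337 -0.5258  0.1093]
rv [ 0.1496  0.0141 -0.1898] d [0.0086 0.0027 0.0025]
```

View pics/b.png

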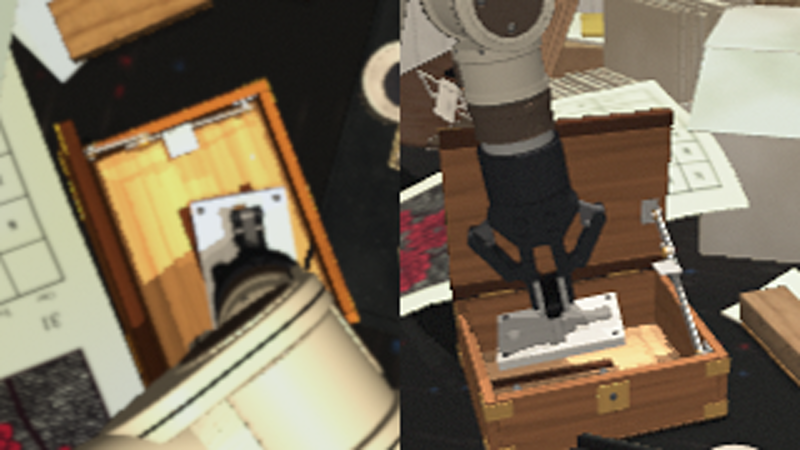

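The plate is lifted in the gripper, with its corners in the side half at about (498,365) and (628,340). I'll level it, turn it to the chest's yaw, and compare corners with prediction.

Scaled: 0.0086 m / 0.8 = 0.0108, 0.008 m / 0.8 = 0.01, -0.19 rad / 3.1416 = -0.0605.

>>> jog_arm:
  segments:
    - [[0.0095,0,-0.0127],[0.0025,0,0],0]
    - [[0.0191,0.0016,-0.0255],[0.005,0.0013,0],0]
    - [[0.0286,0.0029,-0.0382],[0.0075,0.0025,0.0013],0]
    - [[0.0382,0.0038,-0.0509],[0.01,0.0038,0.0025],0]
    - [[0.0477,0.0045,-0.0605],[0.0108,0.0038,0.0031],0]
    - [[0.0477,0.0045,-0.0605],[0.0108,0.0038,0.0031],0]

```text
clock: 4.8
eef_pos: [0.4347, -0.5254, 0.1082]
tool_rot: [0.574, 0.819, -0.0, -0.0]
ft_force: [-0.2, 0.0, -4.2]
grip_width: 0.0148
grasp_force: 58.8
```

```bash
python3 - <<'E'
from h import *
o=bot.get_obs(); p=o["eef_pos"]; R=Ro.from_quat(o["tool_rot"]); print(R.as_matrix()[:,2])
p0=p-R.apply([0,0,.0187])
X=R.apply([-1,0,0]);Y=R.apply([0,-1,0]);Z=-R.apply([0,0,1]); print(X,U,Y,V)
s=4; a0=(170,190)
im=cam.camera("side")[190:300,170:300,::-1].copy()
np.save("sideb.npy",im)
im=cv2.resize(im,None,fx=5,fy=5,interpolation=cv2.INTER_CUBIC)
for x in(-.042,.042):
  for y in(-.06,.06):
    for z in(-.045,-.035):
      q=(proj("side",p0+x*X+y*Y+z*Z)-[170,190]+.5)*5; cv2.circle(im,tuple(int(v) for v in q),2,(0,0,255),-1)
cv2.imwrite("pics/c.png",im)
E
```

```text
[-0.0009  0.0001 -1.    ]
[ 0.3409 -0.9401 -0.0004] [-0.3393  0.9407  0.    ] [-0.9401 -0.3409  0.0008] [-0.9407 -0.3393  0.    ]
```

View pics/c.png

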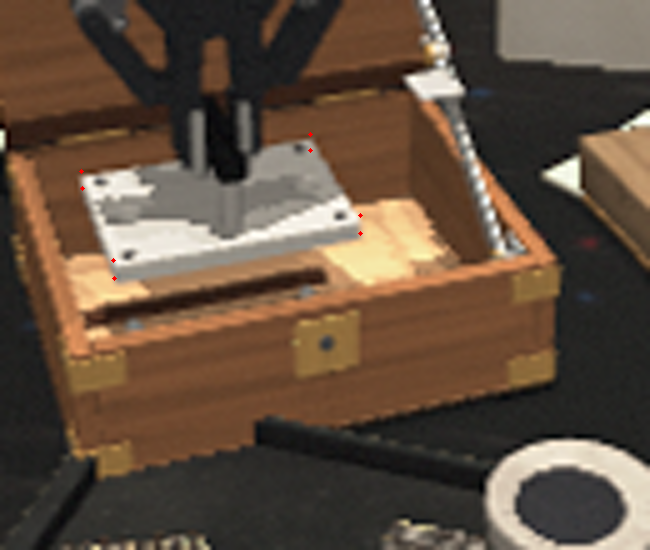

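The plate hangs level: front corners at (115,280) and (360,236), rear ones at (82,178) and (312,143), matching the projected red dots. Both pin tips show over the front rim at (135,323) and (305,292).

```bash
python3 - <<'E'
from h import *
for y in(.075,-.015):
  for z in (.029,.024): print((proj("side",C(-.013,y,z))-[170,190]+.5)*5)
im=np.load("sideb.npy").astype(int)  # BGR
m=((im.max(2)-im.min(2))<28)&(im.max(2)>70); m[:56]=0; m[68:]=0; m[:,:18]=0; m[:,70:]=0
n,l,s,c=cv2.connectedComponentsWithStats(m.astype(np.uint8))
for i in range(1,n): print(s[i],(c[i]+.5)*5)
m=((im.max(2)-im.min(2))<30)&(im.max(2)>120); m[56:]=0; m[:20]=0; m[:,:14]=0; m[:,80:]=0
n,l,s,c=cv2.connectedComponentsWithStats(m.astype(np.uint8))
i=1+s[1:,4].argmax(); cnt=cv2.findContours((l==i).astype(np.uint8),0,2)[0][0]
print(s[i],((cv2.approxPolyDP(cv2.convexHull(cnt),1.5,True).reshape(-1,2)+.5)*5).tolist())
E
```

```text
[132.2769 317.096 ]
[132.8127 325.3834]
[305.4176 284.0207]
[305.5361 292.1239]
[60 57  3  2  5] [306.5 290.5]
[25 63  3  3  7] [132.5    323.9286]
[65 67  1  1  1] [327.5 337.5]
[ 17  28  54  28 895] [[352.5, 212.5], [352.5, 237.5], [117.5, 277.5], [87.5, 177.5], [307.5, 142.5]]
```

Scaled: 0.05 m / 0.8 = 0.0625, -0.001 m / 0.8 = -0.0013.

```bash
python3 - <<'E'
from h import *
Rg=tool(np.arctan2(*(-V)[[1,0]])); go(C(-.013,.03,.058),Rg)
E
```

```text
rv [-0.0006 -0.0003  0.0008] d [ 0.     -0.0007  0.0503]
```

>>> jog_arm:
  segments:
    - [[0,0,0],[0,-0.0006,0.015],0]
    - [[0,0,0],[0,-0.0013,0.03],0]
    - [[0,0,0],[0,-0.0013,0.0425],0]
    - [[0,0,0],[0,-0.0013,0.0525],0]
    - [[0,0,0],[0,-0.0013,0.0588],0]
    - [[0,0,0],[0,-0.0013,0.0625],0]
    - [[0,0,0],[0,-0.0013,0.0625],0]

```text
clock: 5.72
eef_pos: [0.4331, -0.5262, 0.0585]
tool_rot: [0.575, 0.818, -0.0, -0.0]
ft_force: [1.6, 0.6, -4.0]
grip_width: 0.0145
grasp_force: 58.8
```

>>> jog_arm:
  segments:
    - [[0,0,0],[0,0,0.0019],0]
    - [[0,0,0],[0,0,0.0038],0]
    - [[0,0,0],[0,0,0.0056],0]
    - [[0,0,0],[0,0,0.0075],0]
    - [[0,0,0],[0,0,0.0075],0]

```text
clock: 6.35
eef_pos: [0.4329, -0.526, 0.0523]
tool_rot: [0.575, 0.818, -0.0, -0.0]
ft_force: [0.3, 0.1, -5.2]
grip_width: 0.0147
grasp_force: 58.8
```

>>> jog_arm:
  segments:
    - [[0,0,0],[0,0,0.0019],0]
    - [[0,0,0],[0,0,0.0038],0]
    - [[0,0,0],[0,0,0.0056],0]
    - [[0,0,0],[0,0,0.0075],0]
    - [[0,0,0],[0,0,0.0075],0]

```text
clock: 6.98
eef_pos: [0.4329, -0.526, 0.0463]
tool_rot: [0.575, 0.818, -0.0, -0.0]
ft_force: [-0.1, 0.8, -4.5]
grip_width: 0.015
grasp_force: 58.8
```

>>> jog_arm:
  segments:
    - [[0,0,0],[0,0,0.0019],0]
    - [[0,0,0],[0,0,0.0038],0]
    - [[0,0,0],[0,0,0.0056],0]
    - [[0,0,0],[0,0,0.0056],0]

```text
clock: 7.48
eef_pos: [0.433, -0.5262, 0.0426]
tool_rot: [0.575, 0.818, -0.0, 0.0]
ft_force: [-1.7, 1.4, -1.0]
grip_width: 0.0149
grasp_force: 59.2
```

Scaled: 0.002 m / 0.8 = 0.0025, 0.001 m / 0.8 = 0.0013.

>>> jog_arm:
  segments:
    - [[0,0,0],[0,0,0.0013],0]
    - [[0,0,0],[0,0,0.0025],0]
    - [[0,0,0],[0,0,0.0025],0]

```text
clock: 7.85
eef_pos: [0.433, -0.5261, 0.0424]
tool_rot: [0.575, 0.818, -0.0, 0.0]
ft_force: [-3.6, 5.6, 8.4]
grip_width: 0.0148
grasp_force: 60.6
```

Scaled: 0.0014 m / 0.8 = 0.0018, -0.001 m / 0.8 = -0.0013.

>>> jog_arm:
  segments:
    - [[0,0,0],[0.0009,0,-0.0013],0]
    - [[0,0,0],[0.0018,0,-0.0013],0]
    - [[0,0,0],[0.0018,0,0],0]
    - [[0,0,0],[0.0018,0,0.0013],0]
    - [[0,0,0],[0.0018,0,0.0013],0]

```text
clock: 8.48
eef_pos: [0.433, -0.5261, 0.0423]
tool_rot: [0.575, 0.818, -0.001, 0.002]
ft_force: [-4.5, 2.3, 14.2]
grip_width: 0.0144
grasp_force: 61.3
```

Scaled: -0.003 m / 0.8 = -0.0038, -0.0015 m / 0.8 = -0.0019.

>>> jog_arm:
  segments:
    - [[0,0,0],[0,0,-0.0019],0]
    - [[0,0,0],[0,0,-0.0038],0]
    - [[0,0,0],[0,0,-0.0038],0.03]
    - [[0,0,0],[0,0,-0.0038],0.05]
    - [[0,0,0],[0,0,-0.0038],0.085]
    - [[0,0,0],[0,0,-0.0038],0.085]

```text
clock: 9.22
eef_pos: [0.4325, -0.5246, 0.0417]
tool_rot: [0.575, 0.818, -0.0, -0.0]
ft_force: [0.6, -0.5, -0.1]
grip_width: 0.082
grasp_force: 0.0
```

>>> jog_arm:
  segments:
    - [[0,0,0],[0,0,-0.0375],0.085]
    - [[0,0,0],[0,0,-0.1],0.085]
    - [[0,0,0],[0,0,-0.1625],0.085]
    - [[0,0,0],[0,0,-0.2],0.085]

```text
clock: 9.72
eef_pos: [0.4333, -0.5256, 0.2056]
tool_rot: [0.575, 0.818, -0.001, 0.002]
ft_force: [0.8, -0.5, -0.6]
grip_width: 0.0851
grasp_force: 0.0
```

```bash
python3 - <<'E'
from h import *
im=cam.camera("side")[190:300,170:300,::-1].copy(); np.save("sidec.npy",im)
im=cv2.resize(im,None,fx=5,fy=5,interpolation=cv2.INTER_CUBIC)
pr=lambda X:tuple(int(v) for v in (proj("side",X)-[170,190]+.5)*5)
for x in(-.055,.029):
  for y in(-.03,.09): print(pr(C(x,y,.023))); cv2.circle(im,pr(C(x,y,.023)),2,(0,0,255),-1)
for y in(-.015,.075): print("pin",pr(C(-.013,y,.029))); cv2.circle(im,pr(C(-.013,y,.029)),2,(0,255,0),-1)
for s in(-.035,.035): cv2.circle(im,pr(C(-.013+s,.03,.065)),2,(255,0,255),-1)
cv2.imwrite("pics/d.png",im)
E
```

```text
(358, 334)
(119, 382)
(310, 246)
(87, 286)
pin (305, 284)
pin (132, 317)
```

View pics/d.png

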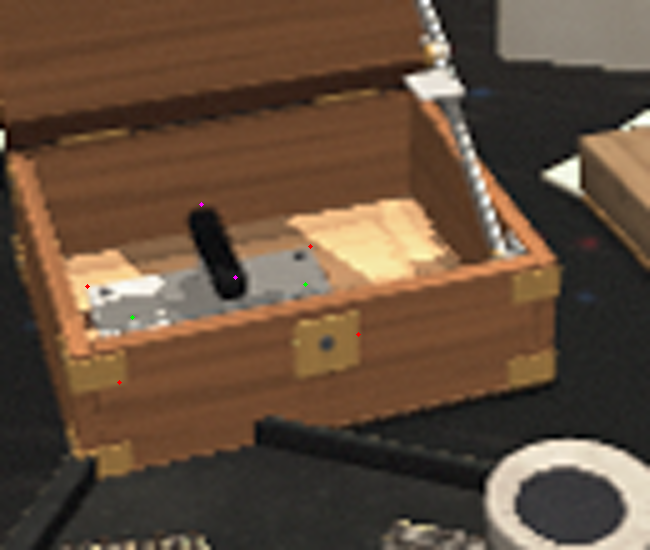

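The handle runs from (203,212) to (235,292) and the rear plate corners are at (90,288) and (310,250), within 1 px of the seated prediction. To check the height and seat the plate fully, I'll touch the bar from above with shut fingers: the top should be at z = 0.065.

Scaled: 0.135 m / 0.8 = 0.1688, 0.13 m / 0.8 = 0.1625.

>>> jog_arm:
  segments:
    - [[0,0,0],[0,0,0.0375],0]
    - [[0,0,0],[0,0,0.0875],0]
    - [[0,0,0],[0,0,0.125],0]
    - [[0,0,0],[0,0,0.15],0]
    - [[0,0,0],[0,0,0.1625],0]
    - [[0,0,0],[0,0,0.1688],0]
    - [[0,0,0],[0,0,0.1688],0]

```text
clock: 10.65
eef_pos: [0.4327, -0.525, 0.0674]
tool_rot: [0.575, 0.818, -0.0, 0.0]
ft_force: [-0.5, 0.5, 0.1]
grip_width: 0.0002
grasp_force: 0.0
```

>>> jog_arm:
  segments:
    - [[0,0,0],[0,0,0.0019],0]
    - [[0,0,0],[0,0,0.0038],0]
    - [[0,0,0],[0,0,0.0056],0]
    - [[0,0,0],[0,0,0.0075],0]
    - [[0,0,0],[0,0,0.0075],0]

```text
clock: 11.28
eef_pos: [0.433, -0.5253, 0.0651]
tool_rot: [0.575, 0.818, -0.001, 0.001]
ft_force: [-3.5, 4.2, 13.0]
grip_width: 0.0
grasp_force: 6.9
```

The bar top is at z = 0.0651, so the plate is fully seated. Next I'll go up and over to the thumb pad, leaning the tool for reach.

Scaled: -0.12 m / 0.8 = -0.15, -0.08 m / 0.8 = -0.1.

>>> jog_arm:
  segments:
    - [[0,0,0],[0,0,-0.0375],0]
    - [[0,0,0],[0,0,-0.1],0]
    - [[0,0,0],[0,0,-0.15],0]

```text
clock: 11.65
eef_pos: [0.4328, -0.5252, 0.1835]
tool_rot: [0.575, 0.818, -0.0, 0.001]
ft_force: [-0.5, -0.3, 0.3]
grip_width: 0.0003
grasp_force: 0.0
```

```bash
python3 - <<'E'
from h import *
Rg=tool(np.arctan2(*(-V)[[1,0]]))*Ro.from_rotvec([-.32,.15,0])
print(bot.get_obs()["joint_pos"])
for z in(.19,.145): go(C(-.005,-.09,z),Rg)
E
```

```text
[-0.8813  0.6323  0.4831  1.4198 -0.0004  0.3432]
rv [-0.3197  0.1519  0.0004] d [ 0.0071  0.1206 -0.0065]
rv [-0.3197  0.1519  0.0004] d [0.0072 0.1206 0.0385]
```

Scaled: 0.12 m / 0.8 = 0.15, 0.09 m / 0.8 = 0.1125, -0.32 rad / 3.1416 = -0.1019.

>>> jog_arm:
  segments:
    - [[-0.0318,0.0159,0],[0.0025,0.0375,-0.0075],0]
    - [[-0.0637,0.0318,0],[0.005,0.075,-0.0075],0]
    - [[-0.0955,0.0477,0],[0.0075,0.1125,-0.0075],0]
    - [[-0.1019,0.0477,0],[0.0088,0.15,-0.0075],0]
    - [[-0.1019,0.0477,0],[0.0088,0.15,-0.0075],0]

```text
clock: 12.28
eef_pos: [0.5452, -0.4759, 0.1867]
tool_rot: [0.565, 0.807, 0.173, 0.03]
ft_force: [-0.4, 0.6, -0.5]
grip_width: -0.0001
grasp_force: 0.0
```

```bash
python3 - <<'E'
from h import *
Rg=tool(np.arctan2(*(-V)[[1,0]]))*Ro.from_rotvec([-.32,.15,0])
print(bot.get_obs()["joint_pos"])
go(C(-.005,-.09,.145),Rg); go(C(-.005,-.09,.135),Rg)
im=cam.camera("top")[120:300,190:350,::-1]; im2=cam.camera("side")[100:280,170:330,::-1]
cv2.imwrite("pics/e.png",cv2.resize(np.hstack([im,im2]),None,fx=2.5,fy=2.5,interpolation=cv2.INTER_CUBIC))
E
```

```text
[-0.8625  0.7515  0.6589  1.5071  0.3512  0.3538]
rv [-0.0013 -0.0004  0.0031] d [-0.0072 -0.0147  0.0384]
rv [-0.0013 -0.0004  0.0031] d [-0.0086 -0.0178  0.0478]
```

View pics/e.png

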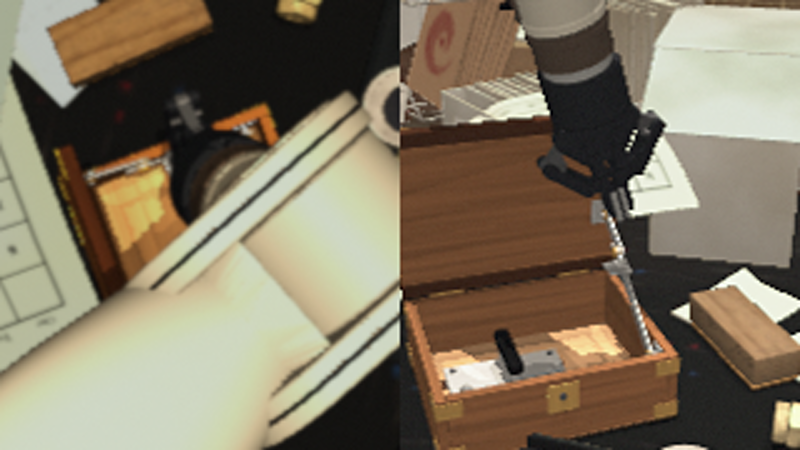

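The shut fingertips are at (622,215) above the pad at (617,268), and the hand is clear of the lid. I'll descend.

Scaled: 0.0478 m / 0.8 = 0.0598, 0.038 m / 0.8 = 0.0475.

>>> jog_arm:
  segments:
    - [[0,0,0],[-0.005,-0.01,0.0238],0]
    - [[0,0,0],[-0.009,-0.0184,0.0475],0]
    - [[0,0,0],[-0.0108,-0.0223,0.0598],0]
    - [[0,0,0],[-0.0108,-0.0223,0.0598],0]

```text
clock: 12.88
eef_pos: [0.5414, -0.4787, 0.1347]
tool_rot: [0.566, 0.806, 0.173, 0.029]
ft_force: [-0.6, 0.4, -0.3]
grip_width: 0.0001
grasp_force: 0.0
```

```bash
python3 - <<'E'
from h import *
c=Ro.from_quat(bot.get_obs()["tool_rot"]); print("down10",c.inv().apply([0,0,-.01]),"U10",c.inv().apply(.01*U),"V10",c.inv().apply(.01*V))
p=bot.get_obs()["eef_pos"]-O; print(p@U,p@V,p[2])
E
```

```text
down10 [-0.0015 -0.0031  0.0094] U10 [ 0.0099 -0.0002  0.0015] V10 [ 0.0002 -0.0095 -0.0031]
-0.00519474340521129 -0.08728859801842177 0.13471824521484183
```

Scaled: 0.0102 m / 0.8 = 0.0128, -0.0033 m / 0.8 = -0.0041.

>>> jog_arm:
  segments:
    - [[0,0,0],[-0.0006,-0.0013,0.0038],0]
    - [[0,0,0],[-0.0013,-0.0025,0.0075],0]
    - [[0,0,0],[0.0004,-0.0033,0.0101],0]
    - [[0,0,0],[0.002,-0.0041,0.0128],0]
    - [[0,0,0],[0.002,-0.0041,0.0128],0]

```text
clock: 13.5
eef_pos: [0.5412, -0.4761, 0.1279]
tool_rot: [0.566, 0.806, 0.173, 0.032]
ft_force: [-2.9, 2.2, 7.5]
grip_width: 0.0002
grasp_force: 3.7
```

Scaled: 0.0064 m / 0.8 = 0.008, 0.0042 m / 0.8 = 0.0053.

>>> jog_arm:
  segments:
    - [[0,0,0],[0.0016,-0.0009,0.0026],0]
    - [[0,0,0],[0.0033,-0.0016,0.0053],0]
    - [[0,0,0],[0.0048,-0.0025,0.008],0]
    - [[0,0,0],[0.0048,-0.0025,0.008],0]

```text
clock: 14.0
eef_pos: [0.5395, -0.4715, 0.1227]
tool_rot: [0.566, 0.806, 0.173, 0.032]
ft_force: [-2.6, 2.6, 10.4]
grip_width: 0.0003
grasp_force: 5.3
```

Scaled: 0.0085 m / 0.8 = 0.0106, 0.0064 m / 0.8 = 0.008.

>>> jog_arm:
  segments:
    - [[0,0,0],[0.0016,-0.0009,0.0026],0]
    - [[0,0,0],[0.0033,-0.0016,0.0053],0]
    - [[0,0,0],[0.0048,-0.0025,0.008],0]
    - [[0,0,0],[0.0064,-0.0033,0.0106],0]
    - [[0,0,0],[0.0064,-0.0033,0.0106],0]

```text
clock: 14.62
eef_pos: [0.5376, -0.4659, 0.1153]
tool_rot: [0.566, 0.806, 0.173, 0.032]
ft_force: [-5.3, 3.0, 12.5]
grip_width: -0.0001
grasp_force: 6.3
```

Units first: shifts go in shares of 0.8 m and turns go in shares of pi rad. So 0.0085 m / 0.8 = 0.0106, 0.0064 m / 0.8 = 0.008.

>>> jog_arm:
  segments:
    - [[0,0,0],[0.0013,-0.0009,0.0026],0]
    - [[0,0,0],[0.0025,-0.0016,0.0053],0]
    - [[0,0,0],[0.0038,-0.0025,0.008],0]
    - [[0,0,0],[0.005,-0.0033,0.0106],0]
    - [[0,0,0],[0.005,-0.0033,0.0106],0]

```text
clock: 15.25
eef_pos: [0.5369, -0.4635, 0.1109]
tool_rot: [0.566, 0.806, 0.172, 0.036]
ft_force: [-5.8, -1.4, 23.0]
grip_width: -0.0001
grasp_force: 12.5
```

```bash
python3 - <<'E'
from h import *
im2=cam.camera("side")[100:280,170:330,::-1]
cv2.imwrite("pics/f.png",cv2.resize(im2,None,fx=3,fy=3,interpolation=cv2.INTER_CUBIC))
p=bot.get_obs()["eef_pos"]-O; print(p@U,p@V,p[2])
E
```

```text
0.010592555117005818 -0.08821753871335947 0.11091784542151277
```

View pics/f.png

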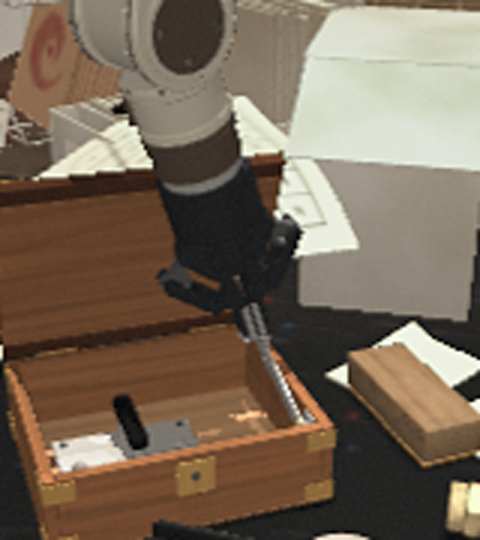

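The lid has leaned over: its edge now runs from (0,184) to (280,158). The pad is well down beneath the fingertips at (250,310). I'll back off and measure the stay.

Scaled: -0.17 m / 0.8 = -0.2125, -0.14 m / 0.8 = -0.175.

>>> jog_arm:
  segments:
    - [[0,0,0],[-0.0188,0.0038,-0.0125],0]
    - [[0,0,0],[-0.0375,0.0078,-0.025],0]
    - [[0,0,0],[-0.0375,0.0125,-0.0625],0]
    - [[0,0,0],[-0.0375,0,-0.125],0]
    - [[0,0,0],[-0.0375,-0.05,-0.175],0]
    - [[0,0,0],[-0.0375,-0.1,-0.2125],0]

```text
clock: 16.05
eef_pos: [0.4319, -0.5549, 0.2352]
tool_rot: [0.565, 0.806, 0.172, 0.032]
ft_force: [0.9, -0.6, 0.2]
grip_width: -0.0
grasp_force: 0.0
```

```bash
python3 - <<'E'
from h import *
im2=cam.camera("side")[130:270,150:300,::-1]; np.save("sided.npy",im2)
im=cv2.resize(im2,None,fx=4,fy=4,interpolation=cv2.INTER_CUBIC)
pr=lambda X:tuple(int(v) for v in (proj("side",X)-[150,130]+.5)*4)
for a in (1.43,1.33,1.23,1.13,1.03,.93): 
    for y in(-.1195,.1195):
        q=pr(C(.095-.197*np.cos(a),y,.074+.197*np.sin(a))); print(a,y,q); cv2.circle(im,q,2,(0,0,255),-1)
print(bot.get_obs()["joint_pos"])
cv2.imwrite("pics/g.png",im)
E
```

```text
1.43 -0.1195 (439, 58)
1.43 0.1195 (62, 95)
1.33 -0.1195 (450, 73)
1.33 0.1195 (66, 111)
1.23 -0.1195 (461, 90)
1.23 0.1195 (71, 132)
1.13 -0.1195 (471, 111)
1.13 0.1195 (77, 155)
1.03 -0.1195 (481, 135)
1.03 0.1195 (83, 182)
0.93 -0.1195 (491, 161)
0.93 0.1195 (88, 211)
[-1.0628  0.7622  0.8075  1.7086  0.3358  0.1516]
```

View pics/g.png

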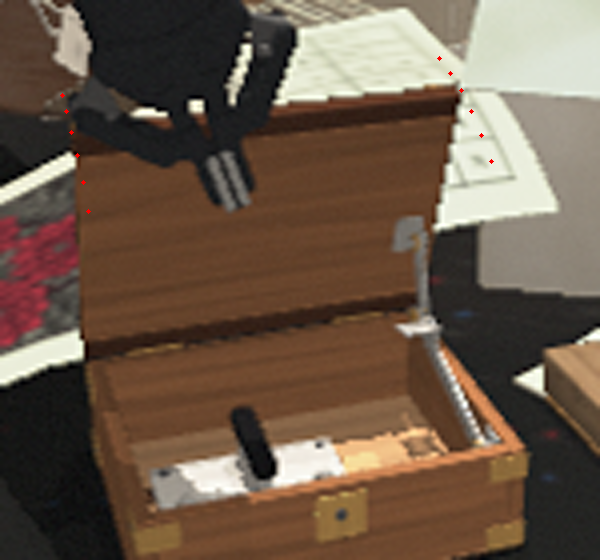

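The lid's inner free edge is at (457,112), which puts the lid about 1.13 rad above shut. The stay is plainly bent at the knee, near (418,325). Now I'll go up over the lid and behind it.

```bash
python3 - <<'E'
from h import *
Rg=tool(np.arctan2(*(-V)[[1,0]])); o=bot.get_obs()
go([.4319,-.5549,.33],Rg); go(C(.08,.05,.33),Rg)
R=Rg
for a in np.linspace(1.13,0,9):
    p=C(.095-.15*np.cos(a)+.012*np.sin(a)+.011,.05,.074+.15*np.sin(a)+.012*np.cos(a)); 
    print(round(a,2),p,Rg.inv().apply(p-C(.08,.05,.33)))
E
```

```text
rv [ 0.3172 -0.1429 -0.0054] d [ 0.0147  0.0357 -0.085 ]
rv [ 0.3172 -0.1429 -0.0054] d [ 0.1333  0.0243 -0.0709]
1.13 [ 0.3925 -0.4706  0.2148] [-0.0271 -0.      0.1152]
0.99 [ 0.3991 -0.4888  0.2059] [-0.0464  0.      0.1241]
0.85 [ 0.4051 -0.5056  0.1944] [-0.0643  0.      0.1356]
0.71 [ 0.4106 -0.5207  0.1805] [-0.0803 -0.      0.1495]
0.56 [ 0.4153 -0.5338  0.1644] [-0.0943  0.      0.1656]
0.42 [ 0.4192 -0.5446  0.1466] [-0.1058 -0.      0.1834]
0.28 [ 0.4222 -0.553   0.1273] [-0.1147  0.      0.2027]
0.14 [ 0.4243 -0.5588  0.107 ] [-0.1208 -0.      0.223 ]
0.0 [ 0.4254 -0.5618  0.086 ] [-0.124 -0.     0.244]
```

Scaled: 0.1333 m / 0.8 = 0.1666, 0.09 m / 0.8 = 0.1125, 0.317 rad / 3.1416 = 0.1009.

>>> jog_arm:
  segments:
    - [[0.0318,-0.0159,0],[0.0075,0.0188,-0.0438],0]
    - [[0.0637,-0.0318,0],[0.015,0.0375,-0.0875],0]
    - [[0.1009,-0.0455,-0.0016],[0.0184,0.0446,-0.1063],0]
    - [[0.1009,-0.0455,-0.0016],[0.0625,0.0438,-0.1],0]
    - [[0.1009,-0.0455,-0.0016],[0.1125,0.0375,-0.095],0]
    - [[0.1009,-0.0455,-0.0016],[0.1666,0.0304,-0.0888],0]
    - [[0.1009,-0.0455,-0.0016],[0.1666,0.0304,-0.0888],0]
    - [[0.1009,-0.0455,-0.0016],[0.1666,0.0304,-0.0888],0]

```text
clock: 17.1
eef_pos: [0.3898, -0.4415, 0.3276]
tool_rot: [0.572, 0.82, 0.003, -0.0]
ft_force: [-0.7, -0.6, -0.6]
grip_width: -0.0001
grasp_force: 0.0
```

```bash
python3 - <<'E'
from h import *
p=bot.get_obs()["eef_pos"]-O; print(p@U,p@V,p[2],bot.get_obs()["joint_pos"])
E
```

```text
0.08123500490063552 0.04267136933146694 0.32757116493041283 [-0.85    0.4183  0.5028  1.6572  0.005   0.3685]
```

Scaled: 0.115 m / 0.8 = 0.1438, 0.113 m / 0.8 = 0.1413.

>>> jog_arm:
  segments:
    - [[0,0,0],[0,0,0.05],0]
    - [[0,0,0],[0,0,0.1],0]
    - [[0,0,0],[0,0,0.1413],0]
    - [[0,0,0],[-0.015,0,0.1413],0]
    - [[0,0,0],[-0.0225,0,0.1413],0]
    - [[0,0,0],[-0.03,0,0.1413],0]
    - [[0,0,0],[-0.0375,0,0.1438],0]
    - [[0,0,0],[-0.0375,0,0.1438],0]

```text
clock: 18.1
eef_pos: [0.4005, -0.4698, 0.2123]
tool_rot: [0.572, 0.82, 0.002, -0.0]
ft_force: [0.4, 0.0, 0.6]
grip_width: 0.0002
grasp_force: 0.0
```

Scaled: -0.035 m / 0.8 = -0.0438, 0.018 m / 0.8 = 0.0225.

>>> jog_arm:
  segments:
    - [[0,0,0],[-0.0113,0,0.0038],0]
    - [[0,0,0],[-0.0213,0,0.0088],0]
    - [[0,0,0],[-0.0325,0,0.015],0]
    - [[0,0,0],[-0.0438,0,0.0225],0]
    - [[0,0,0],[-0.0438,0,0.0225],0]

```text
clock: 18.73
eef_pos: [0.4116, -0.5017, 0.1916]
tool_rot: [0.573, 0.82, 0.003, -0.002]
ft_force: [0.4, 0.6, 0.1]
grip_width: -0.0004
grasp_force: 0.0
```

```bash
cat > lid.py <<'E'
from h import *
im=cam.camera("side").astype(int); r,g,b=im[...,0],im[...,1],im[...,2]
m=(r>g+12)&(g>b+4)&(r<170)
for y in(-.11,-.09,-.07):
    pts=[]
    for a in np.arange(1.45,-.01,-.03):
        q=proj("side",C(.095-.197*np.cos(a),y,.074+.197*np.sin(a))); pts.append((round(a,2),m[int(q[1]),int(q[0])]))
    print(y,"".join("X" if v else "." for _,v in pts))
for y in(-.1,-.08):
    q=proj("side",C(.0,y,.2)); c=int(q[0]); print(c,[tuple(im[k,c]) for k in range(140,200,4)])
E
python3 lid.py
```

```text
-0.11 ...................XXX...........................
-0.09 ...................XXXXXXX..................XX..X
-0.07 ...................XXXXXXXXXX.......XXXX...XXXX..
261 [(np.int64(126), np.int64(114), np.int64(97)), (np.int64(234), np.int64(236), np.int64(216)), (np.int64(219), np.int64(221), np.int64(195)), (np.int64(232), np.int64(235), np.int64(216)), (np.int64(216), np.int64(220), np.int64(197)), (np.int64(235), np.int64(239), np.int64(223)), (np.int64(215), np.int64(220), np.int64(198)), (np.int64(229), np.int64(233), np.int64(216)), (np.int64(237), np.int64(241), np.int64(226)), (np.int64(96), np.int64(58), np.int64(40)), (np.int64(63), np.int64(41), np.int64(27)), (np.int64(82), np.int64(54), np.int64(37)), (np.int64(86), np.int64(57), np.int64(37)), (np.int64(89), np.int64(58), np.int64(38)), (np.int64(71), np.int64(52), np.int64(38))]
253 [(np.int64(219), np.int64(222), np.int64(196)), (np.int64(234), np.int64(237), np.int64(217)), (np.int64(224), np.int64(227), np.int64(202)), (np.int64(223), np.int64(226), np.int64(203)), (np.int64(234), np.int64(237), np.int64(221)), (np.int64(233), np.int64(236), np.int64(221)), (np.int64(233), np.int64(237), np.int64(222)), (np.int64(233), np.int64(236), np.int64(222)), (np.int64(236), np.int64(239), np.int64(226)), (np.int64(95), np.int64(57), np.int64(37)), (np.int64(45), np.int64(31), np.int64(24)), (np.int64(81), np.int64(53), np.int64(35)), (np.int64(85), np.int64(57), np.int64(39)), (np.int64(88), np.int64(58), np.int64(38)), (np.int64(109), np.int64(106), np.int64(100))]
```

The lid follows the fingers and is now about 0.8 rad above shut. I'll carry on along the arc.

Scaled: 0.048 m / 0.8 = 0.06, -0.0415 m / 0.8 = -0.0519.

>>> jog_arm:
  segments:
    - [[0,0,0],[-0.01,0,0.0088],0]
    - [[0,0,0],[-0.02,0,0.0175],0]
    - [[0,0,0],[-0.0288,0,0.0275],0]
    - [[0,0,0],[-0.0375,0,0.0375],0]
    - [[0,0,0],[-0.045,0,0.0488],0]
    - [[0,0,0],[-0.0519,0,0.06],0]
    - [[0,0,0],[-0.0519,0,0.06],0]

```text
clock: 19.65
eef_pos: [0.4257, -0.5393, 0.1429]
tool_rot: [0.572, 0.82, 0.004, -0.003]
ft_force: [-0.1, 0.3, -0.3]
grip_width: 0.0004
grasp_force: 0.0
```

```bash
python3 lid.py | head -3
```

```text
-0.11 .................................XX..............
-0.09 .................................XX.......XXXX..X
-0.07 .................................XXXXXXXXX...XX..
```

Scaled: 0.059 m / 0.8 = 0.0738, 0.057 m / 0.8 = 0.0713.

>>> jog_arm:
  segments:
    - [[0,0,0],[-0.005,0,0.0113],0]
    - [[0,0,0],[-0.01,0,0.0225],0]
    - [[0,0,0],[-0.0138,0,0.0338],0]
    - [[0,0,0],[-0.0163,0,0.0438],0]
    - [[0,0,0],[-0.0188,0,0.0525],0]
    - [[0,0,0],[-0.02,0,0.0613],0]
    - [[0,0,0],[-0.0213,0,0.0675],0]
    - [[0,0,0],[-0.0213,0,0.0713],0]
    - [[0,0,0],[-0.0213,0,0.0738],0]
    - [[0,0,0],[-0.0213,0,0.0738],0]

```text
clock: 20.95
eef_pos: [0.4322, -0.5554, 0.0862]
tool_rot: [0.572, 0.82, 0.003, -0.001]
ft_force: [0.1, 0.3, 1.2]
grip_width: -0.0001
grasp_force: 0.8
```

```bash
python3 lid.py | head -3
```

```text
-0.11 ............................................X..XX
-0.09 .............................................XXXX
-0.07 .............................................XXXX
```

Scaled: 0.004 m / 0.8 = 0.005, 0.003 m / 0.8 = 0.0038.

>>> jog_arm:
  segments:
    - [[0,0,0],[0,0,0.0013],0]
    - [[0,0,0],[0,0,0.0025],0]
    - [[0,0,0],[0,0,0.0038],0]
    - [[0,0,0],[0,0,0.005],0]
    - [[0,0,0],[0,0,0.005],0]

```text
clock: 21.62
eef_pos: [0.4322, -0.5555, 0.086]
tool_rot: [0.572, 0.82, 0.003, -0.0]
ft_force: [-3.7, 5.9, 14.9]
grip_width: 0.0001
grasp_force: 7.7
```

The lid is firm at z = 0.086, which is its shut height, so I'll retract and hand in.

Scaled: -0.12 m / 0.8 = -0.15, -0.1 m / 0.8 = -0.125.

>>> jog_arm:
  segments:
    - [[0,0,0],[0,0,-0.0125],0]
    - [[0,0,0],[0,0,-0.0625],0]
    - [[0,0,0],[0,0,-0.125],0]
    - [[0,0,0],[0,0,-0.15],0]
    - [[0,0,0],[0,0,-0.15],0]
    - [[0,0,0],[0,0,-0.15],0]

```text
clock: 22.38
eef_pos: [0.4316, -0.5556, 0.1999]
tool_rot: [0.572, 0.82, 0.003, -0.003]
ft_force: [0.0, -0.2, -0.4]
grip_width: 0.0002
grasp_force: 0.0
```

```bash
python3 lid.py | head -3; python3 -c "
from workcell import bot, cam
print(bot.job_done())"
```

```text
-0.11 ............................................X..XX
-0.09 .............................................XXXX
-0.07 .............................................XXXX
the job is handed in; nothing more can be done
None
```

The job is handed in at about 22 s, and no verdict came back: the plate measured fully seated on both pins before the lid came down, the stay was visibly broken, and the lid is shut at its expected height and the arm is clear; I viewed 11 pictures, one over the limit of 10.

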